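# Set the magnifier post into the spring-plunger post holder

### The job

Take the magnifier post out of its storage socket and slide it down into the metal post holder, with its lens over the black specimen in the brass nest. Push it on past the holder's side spring plunger until it is fully home on the hidden stop inside the bore, pressing only gently, then let go. Leave the specimen in its nest and the loupe, the round metal block and the dropper bottle where they stand.

Things in the scene. Friction and masses are not known exactly. Their poses are not given: they have to be found in the camera images.
- post_grip (a point): Centre of the blue clamp block on top of the magnifier post: 24 mm (x) by 22 mm (y) by 24 mm high; grip it from above across its two bare flat sides (along its y). A lens (rim 44 mm across, 8 mm thick) sits on an arm at its -x side, a black clamp screw sticks out 30 mm from the axis at +x. z is along the post, up. Whole post 0.14 to 0.28 kg.
- post_foot (a point): Centre of the flat foot face of the post, 102 mm below the block's centre; same axes as the block. The post is a round steel rod 16 mm in diameter, tapering over the last 4 mm to 12 mm in diameter at the foot.
- post_lens (a point): Centre of the lens, 58 mm from the post's axis along the post's -x, 97 mm above the foot.
- socket: Storage socket, a fixed turned black plastic foot 68 mm across and 48 mm high; origin at the centre of its underside. The post stands upright and loose in its bore (17.6 mm, floor 8 mm above the table), so 40 mm of it must be drawn straight up before it is clear.
- holder: Post holder, fixed: a dark base plate 135 x 70 x 10 mm with a round upright aluminium tube 34 mm in diameter. Origin under the tube's axis at table height; the brass nest lies at its -x, the spring plunger at its -y side.
- holder_mouth (a point): Centre of the mouth of the tube's straight bore (17.2 mm in diameter), 75 mm above the table; same axes as the holder. A stop, set by a colleague for the focus, lies in the bore (65 mm deep) anywhere from 35 mm below the mouth on down, unseen and different each time. Its sprung pad yields from 3.5 N on by 1 mm per 7 N (at most 4 mm, then hard): keep under 20 N.
- plunger (a joint): Side spring plunger of the holder, black knob, axis 25 mm below the mouth: 0 m with its round nose standing 3.5 mm into the bore, about 0.002 when pushed back by the post (spring 3 N at 0, 5 N then). It yields to the tapered foot when the post is pushed down (very roughly 5 to 12 N), then drags on the post with a few newtons and holds it against its weight.
- holder_nest (a point): Centre of the brass nest's floor, 58 mm from the bore's axis along the holder's -x, 10 mm above the table (nest rim 4 mm high).
- specimen_mid (a point): Centre of the black mounted specimen, a disc 30 mm in diameter and 18 mm high lying loose in the brass nest.
- loupe: Black stand loupe, 36 mm in diameter and 36 mm high, loose on the table; origin under its centre. To be left alone.
- ref_block: Round metal reference block, 52 mm in diameter, 12 mm high, loose on the table; origin under its centre. To be left alone.
- bottle: Small brown glass dropper bottle, 33 mm in diameter, 102 mm high, loose on the table; origin under its centre. To be left alone.
Mind the look-alikes: they are no part of the job. What is shaped like the part that bears post_grip but orange is not meant. Leave any pink look-alike of the socket alone.

How it is judged:
On the way, in this order (a step that is already met when the one before it is completed fails the run):
1. the post is drawn clear of its storage socket (z of post_foot in the frame of socket above 0.055 m), for 0.1 s.
2. the post is in the bore and has pushed the plunger back (value of joint plunger above 0.0013 m and horizontal distance between post_foot and holder_mouth below 0.003 m and z of post_foot in the frame of holder_mouth below -0.02 m), for 0.1 s.
At the end, for the whole second after the job is handed in: Post upright (0.08 rad) and at rest in the bore, its foot within 2 mm of the stop's pad, the plunger pushed back over 1.3 mm by it; lens centre within 14 mm of the specimen's centre seen from above; specimen in the nest, within 5 mm of its centre (distance between post_foot and pad_c0 below 0.0072 m and horizontal distance between post_foot and holder_mouth below 0.003 m and value of joint plunger above 0.0013 m and angle between post_foot's own z axis and vertical below 0.08 rad and horizontal distance between post_lens and specimen_mid below 0.014 m and horizontal distance between specimen_mid and holder_nest below 0.005 m and height (world z) of specimen_mid below 0.022 m and linear speed of post below 0.02 m/s); the robot touches nothing.
It fails at once if the post is pressed on the stop with more than 20 N (contact force between post and pad_c0 above 20 N).
It fails at once if the post is forced against the holder with more than 45 N (contact force between post and holder above 45 N).
It fails at once if the loupe is moved more than 20 mm or tipped (distance of loupe from where it was at the start of the episode above 0.02 m or angle between loupe's own z axis and vertical above 0.5 rad).
It fails at once if the reference block is moved more than 20 mm or tipped (distance of ref_block from where it was at the start of the episode above 0.02 m or angle between ref_block's own z axis and vertical above 0.5 rad).
It fails at once if the bottle is moved more than 20 mm or tipped (distance of bottle from where it was at the start of the episode above 0.02 m or angle between bottle's own z axis and vertical above 0.5 rad).
It also fails if it takes over 48 s, if anything falls off the work surface, if the arm or the gripper's body presses on something with over 40 N, if the wrist force passes 120 N, or if a joint passes its speed limit or range.

### The arm

A 6-joint arm with a two-finger parallel gripper is mounted at the origin on a cart in front of the work surface, level with it; the furniture and walls round the work are solid. World frame = base frame: x ahead of the robot, y to its left, z up, the work surface at z = 0. Lengths are in m, angles in rad, forces in N, time in s.
With the tool pointing down it reaches from about 0.425 to 0.95 m from the base axis. Payload 14.7 kg.
Tool frame: the origin (TCP) lies between the finger pads; the fingertips stand 22 mm ahead of it and the grasp point (between the pads) lies 3 mm ahead of it; y points along the fingers, z is the direction in which the jaws open and shut, and the axes are right-handed (so a half turn about y gives the same grasp; the last joint's range is limited). The gripper opens to 85 mm and grips with 20 to 120 N. Pads are 22 mm wide; open, the fingers measure 114 mm over their backs; the gripper's body (76 mm by 85 mm) begins 54 mm behind the grasp point. The pads swing forward as they close: fully open they stand 13 mm farther back than shut.
Start: joints at [1.172, 0.48, 1.596, -0, 1.065, -0.047], TCP at [0.224, 0.61, 0.253] pointing down, gripper open.
Joint ranges: [-2.75, 2.75], [-0.82, 2.05], [0.23, 2.67], [-1.56, 4.7], [0.09, 2.69], [-2.92, 2.92]. Speed limits (rad/s): [1.89, 1.89, 2.39, 3.01, 3.01, 3.01].

### API

Orientations are given as a 3x3 rotation matrix whose columns are the frame's x, y, z axes.
In Python, from rig import env, optics, job, spotter gives the robot as it stands.
- The arm moves only by the shell command python3 -m pendant 'ROWS' [FORCE]. ROWS is JSON, a list of rows, each a list of 7 numbers: the turn, a rotation vector about the tool's x, y, z in degrees, then the shift along the tool's x, y, z in m, then the finger opening in m, from 0 to 0.0854. A call has 1 to 10 rows; each row shifts and turns the commanded pose from where the row before left it, along the tool's axes as they then stand; what a row does not reach is not made up. A row lasts 1/12 s, in which the tool goes at most 41.7 mm and 7.16 degrees, less where a joint would pass 70% of its speed; a pose out of reach is approached as far as the arm can. A call is refused whole if a number of a shift passes 0.0417 or a number of a turn 7.16, either way. A call with a gripper value outside its range is refused whole. The fingers move at their own pace and stop on an object; FORCE is the grip in N (left out, the last holds). Time passes only in rows, so rows that do not move let the fingers close. It gives the time, the measured TCP pose, the force and the opening at its end, in the units of the state.
- env.read_state(): the state, without advancing time (a new reading comes with each control period).
- optics.grab_frame(name): name is "scene" or "top" or "wrist"; returns the picture (384x512x3 uint8, red, green, blue); there is no depth.
- optics.camera_info(name): a dict with "fx", "fy", "cx", "cy" (pixels), "k1" (the pictures are not rectified: a ray, as slopes to the right and down, at radius r is drawn at 1 + k1 r^2 times it, then the intrinsics apply), "xyz" and "rotation" of the camera in the world. Camera axes: x right, y down, z forward; pixel columns grow to the right and rows downward; lengths in m; the calibration is good to about 2 mm. A picture is of the moment at which its call begins: read the wrist's pose just before it. camera_info takes no time and is no camera call; for the wrist camera it gives the pose at the moment of the call.
- job.sign_off(): hands the job in, once; it reports no verdict.
Trained networks look in the newest picture that a camera, given by its name, has taken for a name from the list of things; names that differ only in an ending like _2 or _b are one class to them, and where a whole thing is asked for, a point or a joint stands for the part that bears it (a point fixed in the world has none). Each returns a list of dicts, best first, with "confidence" (0 to 1); they miss things now and then, are a little off and sometimes report something else, mostly with a low value. They report only what shows in the picture. A call takes as long as a camera call. They do not tell look-alikes from the thing itself.
- spotter.find_in(target, camera): "location" ([column, row] in pixels, amid what is visible of it).
The state is a dict: "t": time; "qpos": joint angles; "qvel": joint speeds; "effort": joint torques, N m; "position": TCP position; "eef_rot": TCP orientation; "ft_force": force on the tool from outside, world axes, zero at the start; "moment": the same for the moment, N m; "finger_gap": opening from 0.0 (shut) to 1.0 (fully open).
Only numpy, scipy, OpenCV 4.12 (cv2) and the standard library are available. Lean on these libraries where they do the work, as an engineer would, in place of code of your own. Each camera call takes 0.05 s, during which the arm holds its last target. There are 200 camera calls.

## Working session

There is one attempt and no reset: what is moved stays moved. The work goes in short steps, Python scripts to look and compute and a shell command to move; the robot and the scene stay as the last step left them, time stands still between calls to the robot, and variables do not carry over. Pictures are saved under pics/ and viewed, about 8 in all and at most 12, crops included, and the job is handed in when it is done.

```bash
ls; mkdir -p pics; cat > h.py <<'E'
import numpy as np, cv2
from rig import env, optics, job, spotter
def ray(cam,uv):
    i=optics.camera_info(cam) if isinstance(cam,str) else cam
    K=np.array([[i['fx'],0,i['cx']],[0,i['fy'],i['cy']],[0,0,1.]])
    p=cv2.undistortPoints(np.array([[uv]],float),K,np.array([i['k1'],0,0,0.]))[0,0]
    R=np.array(i['rotation']); return np.array(i['xyz']),R@np.array([p[0],p[1],1])
def onz(cam,uv,z):
    o,d=ray(cam,uv); return o+d*(z-o[2])/d[2]
def proj(cam,P):
    i=optics.camera_info(cam) if isinstance(cam,str) else cam
    K=np.array([[i['fx'],0,i['cx']],[0,i['fy'],i['cy']],[0,0,1.]])
    R=np.array(i['rotation']); t=-R.T@np.array(i['xyz'])
    return cv2.projectPoints(np.array(P,float).reshape(-1,1,3),cv2.Rodrigues(R.T)[0],t,K,np.array([i['k1'],0,0,0.]))[0][:,0]
def tri(obs):
    A=0;b=0
    for c,uv in obs:
        o,d=ray(c,uv); d=d/np.linalg.norm(d); M=np.eye(3)-np.outer(d,d); A=A+M; b=b+M@o
    return np.linalg.solve(A,b)
def save(im,n): cv2.imwrite('pics/'+n,im[:,:,::-1])
E
python3 - <<'E'
from h import *
np.set_printoptions(precision=4,suppress=True)
s=env.read_state(); print({k:np.round(v,3).tolist() for k,v in s.items()})
for c in ['scene','top']:
    im=optics.grab_frame(c); save(cv2.resize(im,(800,600)),c+'0.png')
    i=optics.camera_info(c); print(c,i)
    for n in ['post_grip','post_lens','socket','holder','plunger','specimen_mid','loupe','ref_block','bottle','holder_mouth']:
        try: print(n,[(np.round(d['location']).tolist(),round(d['confidence'],2)) for d in spotter.find_in(n,c)])
        except Exception as e: print(n,e)
E
```

```text
pics
{'t': 0.0, 'qpos': [1.172, 0.481, 1.597, -0.0, 1.065, -0.047], 'qvel': [0.0, 0.001, -0.001, -0.0, 0.001, 0.001], 'effort': [0.001, -95.063, -43.019, -0.0, 0.012, 0.0], 'position': [0.224, 0.61, 0.253], 'eef_rot': [[0.939, -0.0, 0.345], [-0.345, -0.001, 0.939], [-0.0, -1.0, -0.001]], 'ft_force': [-0.724, 0.336, -0.136], 'moment': [-0.019, 0.032, 0.023], 'finger_gap': 1.0}
scene {'fx': 392.81013755212354, 'fy': 392.81013755212354, 'cx': 260.1675575120644, 'cy': 198.89460413088668, 'k1': -0.005405344812601149, 'xyz': array([ 0.2177, -0.7133,  0.9571]), 'rotation': array([[ 0.8908, -0.3293,  0.3132],
       [-0.4543, -0.6308,  0.6291],
       [-0.0096, -0.7026, -0.7115]])}
post_grip [([236.0, 177.0], 0.81), ([234.0, 166.0], 0.66), ([295.0, 231.0], 0.25)]
post_lens [([232.0, 178.0], 0.6), ([232.0, 165.0], 0.57)]
socket [([300.0, 280.0], 0.96), ([241.0, 193.0], 0.66)]
holder [([306.0, 318.0], 0.82)]
plunger [([325.0, 322.0], 0.42), ([307.0, 322.0], 0.23)]
specimen_mid [([305.0, 320.0], 0.64), ([237.0, 174.0], 0.3)]
loupe [([243.0, 270.0], 0.7)]
ref_block [([295.0, 234.0], 0.45)]
bottle [([280.0, 203.0], 0.68), ([304.0, 323.0], 0.22)]
holder_mouth [([302.0, 323.0], 0.88)]
top {'fx': 453.7082953094398, 'fy': 453.7082953094398, 'cx': 261.41501299742544, 'cy': 187.74348801852165, 'k1': -0.05448364324809284, 'xyz': array([0.2759, 0.0064, 1.5326]), 'rotation': array([[ 0.0115, -0.9766,  0.2147],
       [-0.9999, -0.0106,  0.0054],
       [-0.003 , -0.2147, -0.9767]])}
post_grip [([215.0, 200.0], 0.48)]
post_lens [([217.0, 200.0], 0.77), ([174.0, 182.0], 0.5)]
socket [([329.0, 197.0], 0.83), ([217.0, 192.0], 0.46)]
holder [([364.0, 209.0], 0.66)]
plunger []
specimen_mid []
loupe [([300.0, 235.0], 0.51)]
ref_block []
bottle []
holder_mouth [([360.0, 210.0], 0.87)]
```

View pics/scene0.png

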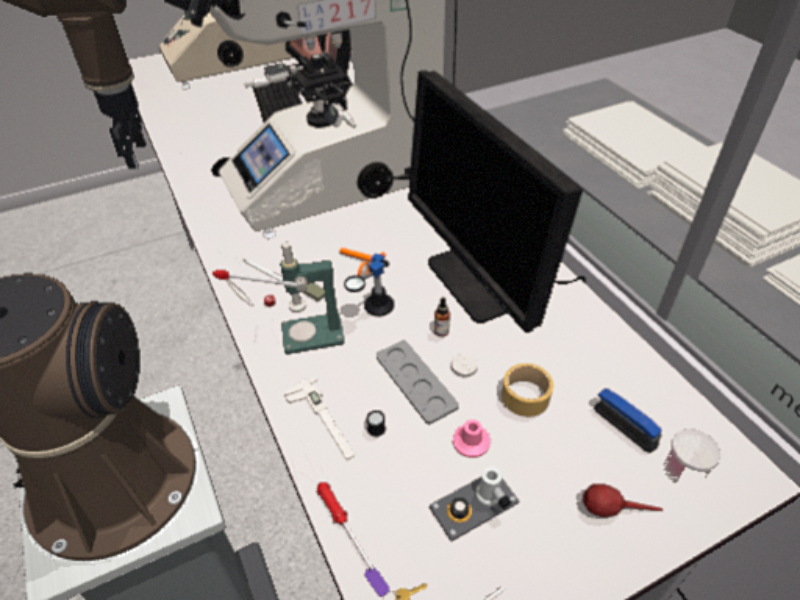

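View pics/top0.png

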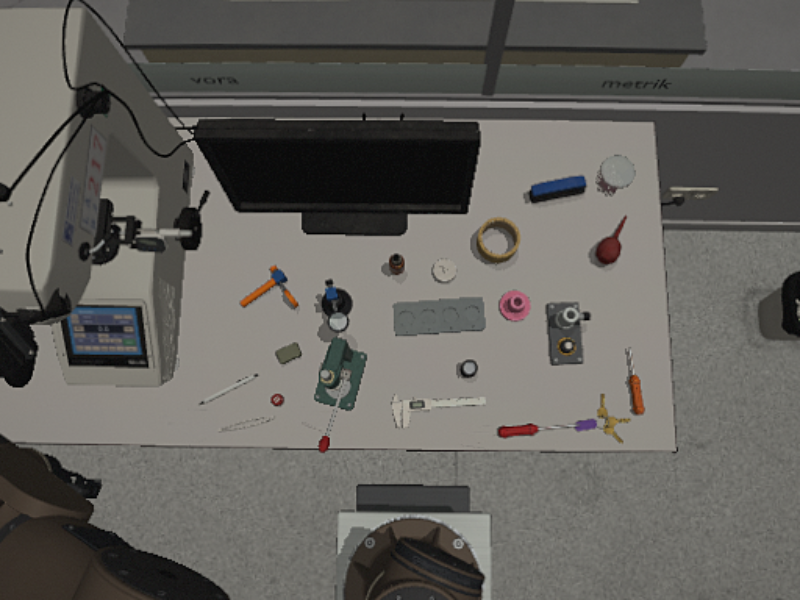

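The scene view shows the post with its blue block at about (378,263) in the black socket at (380,303), with the lens at (355,284). The holder is at (475,503), with the nest at its -x, and the pink socket look-alike is at (471,437). There is also an orange object at (355,255). I'll check these in enlarged crops.

```bash
python3 - <<'E'
from h import *
a=optics.grab_frame('scene'); b=optics.grab_frame('top')
def crop(im,x,y,w,h,s): return cv2.resize(im[y:y+h,x:x+w],None,fx=s,fy=s,interpolation=cv2.INTER_CUBIC)
r1=np.hstack([crop(a,210,145,66,50,6),crop(b,145,160,66+22,50,6)[:,:396]])
r1=np.hstack([crop(a,210,148,66,50,6),crop(b,170,165,66,50,6)])
r2=np.hstack([crop(a,270,290,66,50,6),crop(b,335,185,66,50,6)])
save(np.vstack([r1,r2]),'crop1.png')
E
```

```text
(no output)
```

View pics/crop1.png

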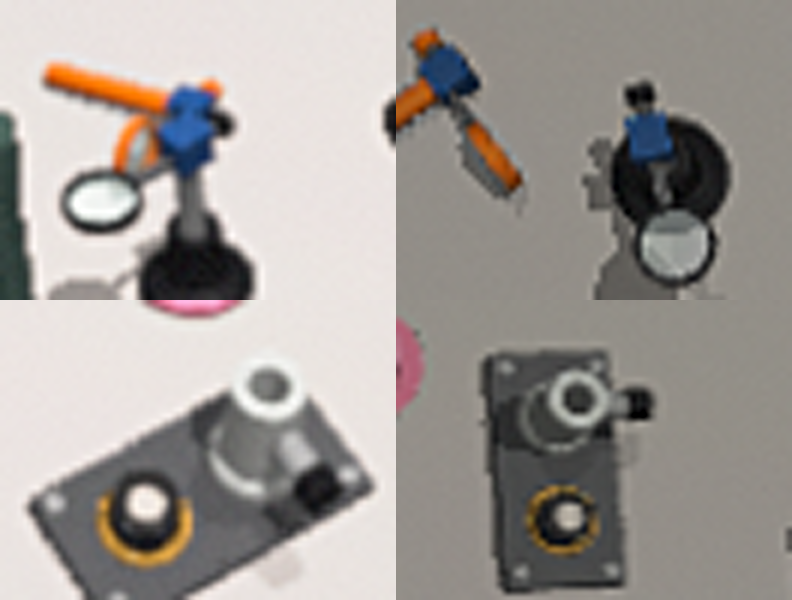

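Blue block: scene crop (188,143) and top crop (648,135), above the black socket. The orange tool beside it is not the target, and neither is the pink foot. Holder mouth: (268,385) and (578,397). Nest: (145,520) and (562,520). Now I'll triangulate.

```bash
python3 - <<'E'
from h import *
np.set_printoptions(precision=4,suppress=True)
S=lambda x,y,x0,y0:(x0+x/6-.4,y0+y/6-.4)
P={'block':(S(188,143,210,148),S(648-396,135,170,165)),
'lens':(S(101,200,210,148),S(675-396,245,170,165)),
'sockrim':(S(196,275,210,148),S(672-396,172,170,165)),
'mouth':(S(268,385-300,270,290),S(578-396,397-300,335,185)),
'nest':(S(145,520-300,270,290),S(562-396,520-300,335,185))}
Z=dict(block=.11,lens=.105,sockrim=.01,mouth=.075,nest=.014)
for k,(s,t) in P.items():
    print(k,tri([('scene',s),('top',t)]),onz('scene',s,Z[k])[:2],onz('top',t,Z[k])[:2])
for n,s,t in [('loupe',(243,270),(300,235)),('bottle',(280,203),(254,169))]: print(n,onz('scene',s,.02),onz('top',t,.02))
E
```

```text
block [0.5896 0.1739 0.1127] [0.5922 0.1767] [0.5889 0.1745]
lens [0.5309 0.1579 0.109 ] [0.5339 0.1619] [0.5302 0.1586]
sockrim [0.5891 0.1711 0.0154] [0.5921 0.1761] [0.5894 0.1718]
mouth [ 0.5565 -0.3246  0.0781] [ 0.5586 -0.3234] [ 0.5563 -0.325 ]
nest [ 0.4987 -0.3273  0.0163] [ 0.5012 -0.3266] [ 0.4974 -0.3273]
loupe [ 0.4577 -0.1155  0.02  ] [ 0.4482 -0.1159  0.02  ]
bottle [0.6799 0.0678 0.02  ] [0.6742 0.0412 0.02  ]
```

```bash
python3 - <<'E'
from h import *
np.set_printoptions(precision=4,suppress=True)
s=env.read_state(); R=np.array(s['eef_rot']); i=optics.camera_info('wrist')
print('cam in tool',R.T@(np.array(i['xyz'])-s['position']),'\n',R.T@np.array(i['rotation']),i['fx'],i['cx'],i['cy'])
f=.64
print('press knob',tri([('scene',(288*f,245*f)),('top',(327*f,377*f))]))
print('micro corner',onz('top',(160*f,385*f),.1),onz('top',(160*f,300*f),.15), onz('top',(200*f,220*f),.2))
th=np.radians(15.2);c,q=np.cos(th),np.sin(th)
for P in [(.38,.36),(.5,.15),(.59,.1745)]:
  d=np.array(P)-s['position'][:2]; print(P,'tool x,z', c*d[0]+q*d[1], -q*d[0]+c*d[1])
E
```

```text
cam in tool [-0.0711 -0.1207 -0.0004] 
 [[ 0.0004  0.9606  0.2781]
 [-0.0002 -0.2781  0.9606]
 [ 1.     -0.0004  0.    ]] 309.3079454990288 249.92838919506812 191.76603211903296
press knob [0.4072 0.1578 0.253 ]
micro corner [0.3949 0.5164 0.1   ] [0.5607 0.513  0.15  ] [0.7131 0.4287 0.2   ]
(0.38, 0.36) tool x,z 0.08498501636449132 -0.2823527191733643
(0.5, 0.15) tool x,z 0.1457272681865871 -0.5164688844494534
(0.59, 0.1745) tool x,z 0.23900238756579623 -0.5164230064125597
```

```bash
python3 -m pendant '[[0,-7.08,0,0,-0.012,0,0.0854],[0,-7.08,0,0,-0.012,0,0.0854],[0,-7.08,0,0,-0.012,0,0.0854],[0,-7.08,0,0,-0.012,0,0.0854],[0,-7.08,0,0,-0.012,0,0.0854],[0,0,0,0.0155,0,-0.0366,0.0854],[0,0,0,0.0155,0,-0.0366,0.0854],[0,0,0,0.0155,0,-0.0366,0.0854],[0,0,0,0.0155,0,-0.0366,0.0854]]' && python3 -m pendant '[[0,0,0,0.0155,0,-0.0366,0.0854],[0,0,0,0.0155,0,-0.0366,0.0854],[0,0,0,0.0155,0,-0.0366,0.0854],[0,0,0,0.0155,0,-0.0366,0.0854],[0,0,0,0.028,0,-0.0263,0.0854],[0,0,0,0.028,0,-0.0263,0.0854],[0,0,0,0.028,0,-0.0263,0.0854],[0,0,0,0.028,0,-0.0263,0.0854],[0,0,0,0.028,0,-0.0263,0.0854]]' && python3 -m pendant '[[0,0,0,-0.0083,0.02,-0.0307,0.0854],[0,0,0,-0.0083,0.02,-0.0307,0.0854],[0,0,0,-0.0083,0.02,-0.0307,0.0854],[0,0,0,0,0,0,0.0854],[0,0,0,0,0,0,0.0854]]'
python3 - <<'E'
from h import *
np.set_printoptions(precision=4,suppress=True)
s=env.read_state(); i=optics.camera_info('wrist'); im=optics.grab_frame('wrist')
print(s['position'],s['eef_rot'])
np.save('w1.npy',i,allow_pickle=True); cv2.imwrite('w1raw.png',im[:,:,::-1])
save(cv2.resize(im,(800,600)),'wrist1.png')
for n in ['post_grip','post_lens','socket']: print(n,[(np.round(d['location'],1),round(d['confidence'],2)) for d in spotter.find_in(n,'wrist')])
print(proj(i,[[.59,.1745,.122],[.59,.1745,.11],[.532,.1585,.105]]))
E
```

```text
t: 1.95
position: [0.3228, 0.4839, 0.3134]
eef_rot: [[0.965, 0.0, -0.264], [0.264, 0.0, 0.965], [0.0, -1.0, 0.0]]
ft_force: [2.2, 0.5, 0.6]
finger_gap: 1.002
t: 2.7
position: [0.5918, 0.2689, 0.3134]
eef_rot: [[0.965, 0.0, -0.263], [0.263, 0.0, 0.965], [0.0, -1.0, 0.0]]
ft_force: [1.0, 1.3, -1.1]
finger_gap: 0.998
t: 3.12
position: [0.59, 0.1731, 0.2523]
eef_rot: [[0.965, -0.002, -0.26], [0.26, -0.001, 0.965], [-0.002, -1.0, 0.0]]
ft_force: [0.4, 0.7, 0.2]
finger_gap: 1.0
[0.59   0.1731 0.2523] [[ 0.9655 -0.0021 -0.2604]
 [ 0.2604 -0.0005  0.9655]
 [-0.0022 -1.      0.    ]]
post_grip [(array([342.1, 217.9]), 0.81), (array([251.1, 136. ]), 0.66)]
post_lens [(array([339.2, 219.1]), 0.89), (array([252.1, 131.7]), 0.86), (array([ 49. , 177.6]), 0.69)]
socket [(array([247. , 158.8]), 0.79)]
[[251.5706 190.9231]
 [251.5057 187.2027]
 [251.1413 116.9318]]
```

View pics/wrist1.png

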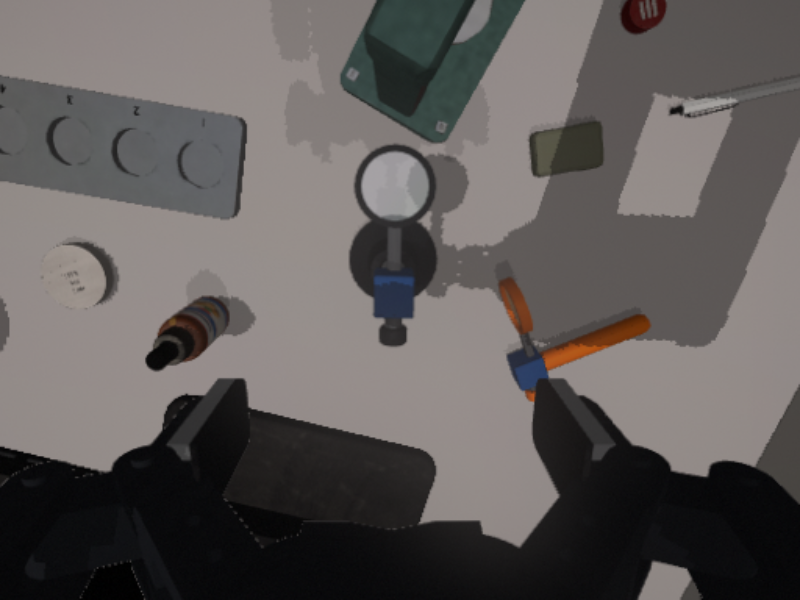

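The blue block's top face is at (394,297) and the lens at (395,186), both as predicted and aligned with the tool x axis. I'll refine this with a colour segmentation.

```bash
python3 - <<'E'
from h import *
np.set_printoptions(precision=4,suppress=True)
i=np.load('w1.npy',allow_pickle=True).item(); im=cv2.imread('w1raw.png')
hsv=cv2.cvtColor(im,cv2.COLOR_BGR2HSV)
m=cv2.inRange(hsv,(105,110,60),(125,255,255)); m[:,300:]=0; m[:,:200]=0; m[230:]=0
ys,xs=np.nonzero(m); print(xs.min(),xs.max(),ys.min(),ys.max())
for y in range(ys.min(),ys.max()+1): r=xs[ys==y]; print(y,r.min(),r.max(),hsv[y,252], end=' | ')
print()
g=cv2.cvtColor(im,cv2.COLOR_BGR2GRAY)
c=cv2.HoughCircles(g[80:160,200:300],cv2.HOUGH_GRADIENT,1,50,param1=100,param2=15,minRadius=18,maxRadius=32); print(c+np.array([200,80,0]))
E
```

```text
239 264 176 198
176 240 247 [111 106  65] | 177 240 264 [110 137  91] | 178 239 264 [110 145 104] | 179 239 264 [110 144 106] | 180 239 264 [110 129  81] | 181 239 264 [110 113  70] | 182 240 264 [110 113  70] | 183 243 263 [111 113  70] | 184 244 263 [111 115  71] | 185 252 263 [110 113  70] | 186 251 262 [110 113  70] | 187 251 263 [111 111  71] | 188 250 263 [111 111  71] | 189 249 262 [112 108  71] | 190 247 262 [111 111  71] | 191 246 262 [111 111  71] | 192 245 263 [112 111  71] | 193 247 262 [112 108  71] | 194 244 262 [111 110  72] | 195 250 262 [111 108  71] | 196 252 261 [111 110  72] | 197 255 260 [112 106  72] | 198 255 255 [111 108  71] | 
[[[252.5 118.5  22.2]]]
```

```bash
python3 -m pendant '[[0,0,0,0,0.025,0.0013,0.0854],[0,0,0,0,0.025,0,0.0854],[0,0,0,0,0.025,0,0.0854],[0,0,0,0,0.025,0,0.0854],[0,0,0,0,0.02,0,0.0854],[0,0,0,0,0.0115,0,0.0854],[0,0,0,0,0.008,0,0.0854],[0,0,0,0,0,0,0.0854]]' && python3 -m pendant '[[0,0,0,0,0,0,0.01],[0,0,0,0,0,0,0.01],[0,0,0,0,0,0,0.01],[0,0,0,0,0,0,0.01],[0,0,0,0,0,0,0.01],[0,0,0,0,0,0,0.01],[0,0,0,0,0,0,0.01],[0,0,0,0,0,0,0.01]]' 50
```

```text
t: 3.98
position: [0.5897, 0.1766, 0.1129]
eef_rot: [[0.965, -0.001, -0.264], [0.264, -0.0, 0.965], [-0.001, -1.0, 0.0]]
ft_force: [-0.1, -0.3, -0.6]
finger_gap: 1.001
t: 4.65
position: [0.5906, 0.1759, 0.1145]
eef_rot: [[0.965, 0.001, -0.263], [0.263, -0.0, 0.965], [0.001, -1.0, -0.0]]
ft_force: [0.5, -2.4, 5.8]
finger_gap: 0.245
```

```bash
python3 -m pendant '[[0,0,0,0,-0.01,0,0.01],[0,0,0,0,-0.01,0,0.01],[0,0,0,0,-0.015,0,0.01],[0,0,0,0,-0.015,0,0.01],[0,0,0,0,-0.015,0,0.01],[0,0,0,0,-0.015,0,0.01],[0,0,0,0,-0.02,0,0.01],[0,0,0,0,-0.02,0,0.01],[0,0,0,0,-0.015,0,0.01],[0,0,0,0,0,0,0.01]]'
python3 - <<'E'
from h import *
np.set_printoptions(precision=4,suppress=True)
s=env.read_state(); print(s['position'],s['ft_force'],s['qpos'],s['eef_rot'])
i=optics.camera_info('wrist'); w=optics.grab_frame('wrist'); 
g=cv2.cvtColor(w,cv2.COLOR_RGB2GRAY)
R=np.array(s['eef_rot']);p=np.array(s['position'])
print('pred lens',proj(i,[p+R@[-.058,.008,0]]))
c=cv2.HoughCircles(g[100:220,180:320],cv2.HOUGH_GRADIENT,1,50,param1=100,param2=15,minRadius=20,maxRadius=50); print(None if c is None else c+np.array([180,100,0]))
save(cv2.resize(w,(640,480)),'wrist2.png')
E
```

```text
t: 5.48
position: [0.5913, 0.1765, 0.2529]
eef_rot: [[0.965, 0.005, -0.263], [0.263, 0.001, 0.965], [0.005, -1.0, 0.0]]
ft_force: [1.7, 0.3, -2.1]
finger_gap: 0.247
[0.5913 0.1765 0.2529] [ 1.7387  0.2772 -2.0617] [ 0.2409  0.4321  1.6797  0.0002  1.0249 -1.5961] [[ 0.9648  0.0047 -0.2629]
 [ 0.2629  0.0013  0.9648]
 [ 0.0049 -1.      0.    ]]
pred lens [[249.8838 135.7553]]
[[[248.5 130.5  43.8]]]
```

View pics/wrist2.png

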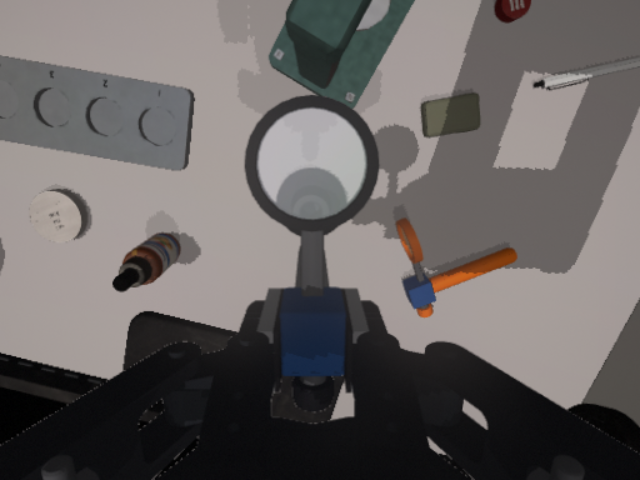

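The post is held upright and is clear of the socket; the lens at (312,163) is about 2 mm short of the prediction along x. Next I'll turn it to the holder's yaw and move to a viewpoint 70 mm beside the mouth.

```bash
python3 -m pendant '[[0,6.25,0,0,0,0,0.01],[0,6.25,0,0,0,0,0.01],[0,0,0,-0.0045,0,-0.0357,0.01],[0,0,0,-0.0045,0,-0.0357,0.01],[0,0,0,-0.0045,0,-0.0357,0.01],[0,0,0,-0.0045,0,-0.0357,0.01],[0,0,0,-0.0045,0,-0.0357,0.01],[0,0,0,-0.0045,0,-0.0357,0.01],[0,0,0,-0.0045,0,-0.0357,0.01],[0,0,0,-0.0045,0,-0.0357,0.01]]' && python3 -m pendant '[[0,0,0,-0.0045,0,-0.0357,0.01],[0,0,0,-0.0045,0,-0.0357,0.01],[0,0,0,-0.0045,0,-0.0357,0.01],[0,0,0,-0.0045,0,-0.0357,0.01],[0,0,0,0,0,0,0.01],[0,0,0,0,0,0,0.01],[0,0,0,0,0,0,0.01]]'
python3 - <<'E'
from h import *
np.set_printoptions(precision=4,suppress=True)
s=env.read_state(); print(s['position'],s['eef_rot'],s['ft_force'])
i=optics.camera_info('wrist'); w=optics.grab_frame('wrist'); np.save('w3.npy',i,allow_pickle=True); cv2.imwrite('w3raw.png',w[:,:,::-1])
a=optics.grab_frame('scene'); cv2.imwrite('s3raw.png',a[:,:,::-1])
M=np.array([.557,-.3243,.075]); print('pred mouth',proj(i,[M]),proj('scene',[M]))
p=np.array(s['position']); f=proj('scene',[p+[-.0017,0,-.105]])[0]; print('pred foot',f)
x,y=int(f[0])-33,int(f[1])-20
print('crop',x,y)
save(np.vstack([cv2.resize(w,(504,378)),cv2.resize(a[y:y+50,x:x+120],(504,210),interpolation=cv2.INTER_CUBIC)]),'p3.png')
E
```

```text
t: 6.37
position: [0.5666, -0.1124, 0.248]
eef_rot: [[0.999, -0.002, -0.048], [0.048, 0.001, 0.999], [-0.002, -1.0, 0.001]]
ft_force: [0.3, -0.6, -1.3]
finger_gap: 0.247
t: 6.95
position: [0.5559, -0.2541, 0.2479]
eef_rot: [[0.999, -0.002, -0.047], [0.047, 0.001, 0.999], [-0.001, -1.0, 0.001]]
ft_force: [-0.3, -0.3, -2.6]
finger_gap: 0.251
[ 0.5559 -0.2541  0.2479] [[ 0.9989 -0.0015 -0.047 ]
 [ 0.047   0.0011  0.9989]
 [-0.0015 -1.      0.0012]] [-0.2958 -0.293  -2.6302]
pred mouth [[178.0593 176.3032]] [[313.8972 304.3155]]
pred foot [300.071  268.1576]
crop 267 248
```

View pics/p3.png

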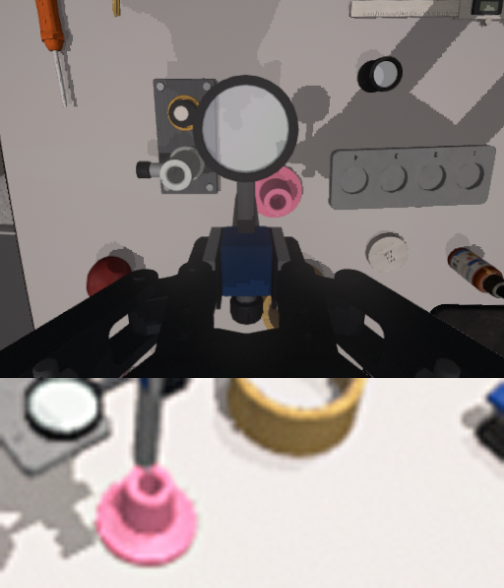

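```bash
python3 - <<'E'
from h import *
np.set_printoptions(precision=4,suppress=True,linewidth=200)
w=cv2.cvtColor(cv2.imread('w3raw.png'),cv2.COLOR_BGR2GRAY); a=cv2.cvtColor(cv2.imread('s3raw.png'),cv2.COLOR_BGR2GRAY)
print(w[162:194:1,162:196])
for r in range(256,274): print(r,a[r,290:314])
s=env.read_state();p=np.array(s['position']);R=np.array(s['eef_rot'])
print('axis pred',proj('scene',[p+R@[-.0017,y,0] for y in (.06,.08,.105)]))
E
```

```text
[[ 55  54  54 ...  71  71  71]
 [ 54  56  56 ...  70  71  71]
 [ 54  57  57 ...  71  71  71]
 ...
 [155 130  77 ...  82  83  83]
 [158 138  83 ...  82  82  82]
 [158 138  84 ...  83  82  83]]
256 [ 68 128 231 242 241 238 239 242 232 133  84  84  84  83  88 176 247 241 239 236 239 239 238 238]
257 [ 46 110 183 225 241 240 239 243 230 121  80  85  87  82  88 179 246 240 239 238 238 238 238 237]
258 [ 77 145 163 203 242 239 239 243 230 120  83  84  88  83  96 187 247 240 239 238 238 237 238 239]
259 [113 167 157 198 243 241 240 243 229 119  82  87  88  84 103 193 246 241 238 237 238 239 238 239]
260 [154 162 137 181 243 240 240 243 226 107  81  86  87  82 104 190 244 241 237 239 237 238 237 238]
261 [144 120 107 180 242 240 239 244 223  95  80  91  86  83 116 201 244 240 238 239 238 237 237 238]
262 [107 117 167 228 241 240 240 245 224  96  81  86  87  80 125 213 244 240 238 238 238 239 238 238]
263 [156 217 233 242 240 239 240 240 205  91  79  86  87  87 142 226 242 239 238 238 238 238 238 238]
264 [232 243 241 240 239 238 241 237 185  86  80  90  86  86 150 231 242 239 238 237 238 238
[... 301 characters left out ...]
8 238 237 238]
268 [237 237 238 237 238 237 240 243 227 129  87  87  90 111 190 241 241 239 239 239 238 236 239 238]
269 [239 238 238 239 237 239 239 241 225 184 148 128 142 165 200 219 230 237 238 239 239 238 238 239]
270 [238 238 238 239 238 240 239 232 209 196 184 145 139 153 184 198 209 229 239 239 237 238 238 237]
271 [239 239 238 239 240 238 224 206 200 194 154 120 113 114 140 171 194 214 236 239 240 238 238 237]
272 [239 239 241 235 228 228 196 191 203 194 121 109 109  99  93 133 186 204 227 241 240 240 237 238]
273 [241 242 233 206 196 189 158 178 206 193 117 112 110  98  83 114 173 203 211 234 241 238 239 238]
axis pred [[301.2549 256.929 ]
 [300.7116 261.8354]
 [300.0547 267.7663]]
```

```bash
python3 - <<'E'
from h import *
np.set_printoptions(precision=4,suppress=True,linewidth=200)
i=np.load('w3.npy',allow_pickle=True).item(); w=cv2.cvtColor(cv2.imread('w3raw.png'),cv2.COLOR_BGR2GRAY)
x0,y0=150,152; u=cv2.resize(w[y0:y0+50,x0:x0+60],None,fx=4,fy=4,interpolation=cv2.INTER_CUBIC)
for th in (110,130,150,170):
    m=(u>th).astype(np.uint8)
    cs,h=cv2.findContours(m,cv2.RETR_CCOMP,cv2.CHAIN_APPROX_NONE)
    for c,hh in zip(cs,h[0]):
        if len(c)>40:
            (cx,cy),ax,an=cv2.fitEllipse(c); q=((cx+.5)/4-.5+x0,(cy+.5)/4-.5+y0)
            if abs(q[0]-178)<6 and abs(q[1]-177)<6: print(th,hh[3]>=0,np.round(q,2),np.array(ax)/4,onz(i,q,.075))
a=cv2.cvtColor(cv2.imread('s3raw.png'),cv2.COLOR_BGR2GRAY); x0,y0=295,285; u2=cv2.resize(a[y0:y0+40,x0:x0+40],None,fx=4,fy=4,interpolation=cv2.INTER_CUBIC)
for th in (150,170,190):
    cs,h=cv2.findContours((u2>th).astype(np.uint8),cv2.RETR_CCOMP,cv2.CHAIN_APPROX_NONE)
    for c,hh in zip(cs,h[0]):
        if len(c)>30:
            (cx,cy),ax,an=cv2.fitEllipse(c); q=((cx+.5)/4-.5+x0,(cy+.5)/4-.5+y0)
            if abs(q[0]-314)<5 and abs(q[1]-304)<5: print('scene',th,hh[3]>=0,np.round(q,2),np.array(ax)/4,onz('scene',q,.075))
E
```

```text
110 True [177.97 177.37] [17.7589 18.5987] [ 0.5581 -0.3244  0.075 ]
130 True [177.85 177.46] [18.6688 19.5316] [ 0.5582 -0.3245  0.075 ]
150 True [177.78 177.54] [19.6341 20.6959] [ 0.5583 -0.3246  0.075 ]
170 False [177.81 177.43] [26.4911 28.9544] [ 0.5581 -0.3246  0.075 ]
scene 150 False [316.72 301.43] [39.8631 46.4251] [ 0.5676 -0.3207  0.075 ]
scene 150 True [314.54 303.92] [5.1867 6.4037] [ 0.559  -0.3241  0.075 ]
scene 170 False [316.91 301.79] [39.9547 45.9734] [ 0.5675 -0.3218  0.075 ]
scene 170 True [314.52 303.88] [5.5552 6.8928] [ 0.559 -0.324  0.075]
scene 190 False [317.56 302.94] [41.3041 44.1353] [ 0.5672 -0.3253  0.075 ]
scene 190 True [314.51 303.86] [5.9748 7.3768] [ 0.559  -0.3239  0.075 ]
```

```bash
python3 -m pendant '[[0,0,1.5,0,0,0,0.01],[0,0,0,0.0003,0,-0.0176,0.01],[0,0,0,0.0003,0,-0.0176,0.01],[0,0,0,0.0003,0,-0.0176,0.01],[0,0,0,0.0002,0,-0.0176,0.01],[0,0,0,0.0005,0.02,0,0.01],[0,0,0,0.0005,0.02,0,0.01],[0,0,0,0.0005,0.018,0,0.01],[0,0,0,0,0,0,0.01],[0,0,0,0,0,0,0.01]]'
python3 - <<'E'
from h import *
np.set_printoptions(precision=4,suppress=True,linewidth=200)
s=env.read_state();p=np.array(s['position']);R=np.array(s['eef_rot']); print(p,R,s['ft_force'])
a=optics.grab_frame('scene'); cv2.imwrite('s4raw.png',a[:,:,::-1])
g=cv2.cvtColor(a,cv2.COLOR_RGB2GRAY)
f=proj('scene',[[.5582,-.3245,z] for z in (.075,.085,.11,.14)]); print(f)
save(cv2.resize(a[270:345,270:370],(800,600),interpolation=cv2.INTER_CUBIC),'s4.png')
E
```

```text
t: 7.88
position: [0.5606, -0.3255, 0.1901]
eef_rot: [[0.999, -0.028, -0.047], [0.047, -0.0, 0.999], [-0.028, -1.0, 0.001]]
ft_force: [-1.0, -0.8, -2.2]
finger_gap: 0.249
[ 0.5606 -0.3255  0.1901] [[ 0.9985 -0.0276 -0.0471]
 [ 0.0471 -0.0003  0.9989]
 [-0.0276 -0.9996  0.001 ]] [-0.9868 -0.7863 -2.1846]
[[314.3486 304.1806]
 [314.7075 302.1139]
 [315.6279 296.8118]
 [316.7787 290.1816]]
```

View pics/s4.png

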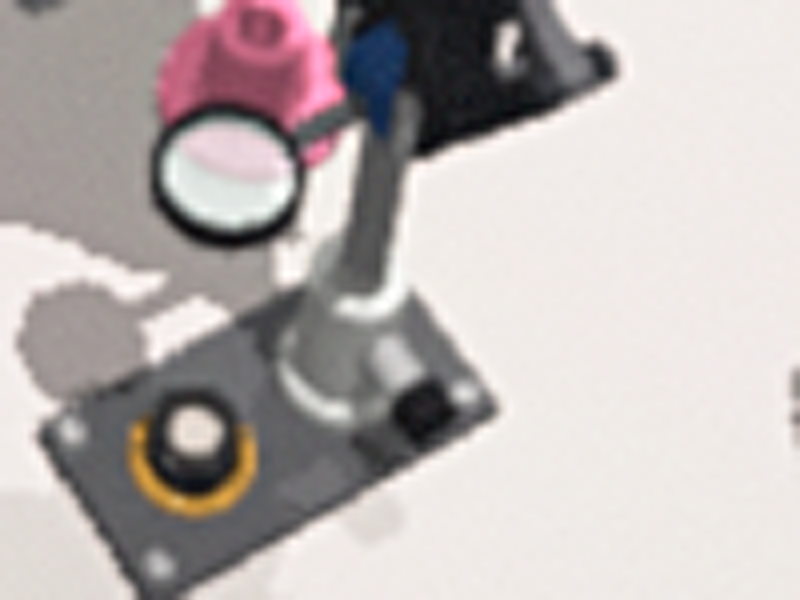

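The rod is above the mouth at crop (363,285), and the foot merges with the dark bore. I'll check the rod axis against the bore axis by edge profile.

```bash
python3 - <<'E'
from h import *
np.set_printoptions(precision=4,suppress=True,linewidth=200)
g=cv2.cvtColor(cv2.imread('s4raw.png'),cv2.COLOR_BGR2GRAY)
for r in range(288,310): print(r,g[r,306:326])
E
```

```text
288 [ 47  89 137 158 177 156 220 249 224 104  81  77  77 102 106  78  20  16  51 101]
289 [ 79  85 148 163 168 196 241 244 199  94  80  84  80  94 100  88  76  95 167 222]
290 [159  62 112 163 206 234 244 240 184  86  81  89  86  88 118 183 220 220 237 245]
291 [170  60 148 229 240 242 243 236 161  86  85  87  86  85 144 230 248 242 242 239]
292 [192  71 174 248 242 241 243 228 132  82  83  84  85  86 171 243 242 239 238 238]
293 [191  88 188 245 241 240 243 224 118  81  85  87  83 102 188 246 240 236 237 237]
294 [136 106 214 244 241 239 245 224 105  80  84  86  83 103 193 245 239 237 237 236]
295 [ 65 122 223 242 239 240 240 197  90  80  85  87  83 118 204 243 239 237 238 237]
296 [ 47 160 240 241 241 241 239 184  87  84  87  83  85 141 224 243 237 237 237 237]
297 [ 73 183 248 241 240 243 236 162  87  79  86  82  87 169 242 241 238 236 236 238]
298 [121 197 245 242 242 241 205 121  82  84  90  83  86 180 246 240 237 238 238 236]
299 [147 177 223 236 221 197 162 100  83  87  87  84  99 188 244 240 239 238 237 237]
300 [190 227 229 221 179 164 145  89  83  89  86  85 124 209 243 240 238 237 236 237]
301 [234 242 233 191 162 154 125  87  85  87  85  86 150 231 243 239 237 237 237 238]
302 [243 239 219 170 162 145 107  81  86  86  83  87 154 234 241 238 238 236 237 238]
303 [244 239 210 162 154 130 104  94  88  84  82  89 178 241 242 237 237 238 237 236]
304 [247 235 179 156 134 115 105 102  92  92  86  99 191 248 243 240 239 237 238 236]
305 [192 157 137 147 129 117 105 103 100 101  97 120 206 250 238 227 240 240 238 239]
306 [101  82 107 125 127 127 118 120 113 107 121 181 244 252 228 177 226 241 240 237]
307 [ 69  80 105 111 124 131 169 208 200 187 212 240 249 241 186 125 166 226 241 238]
308 [ 69  87 105 106 117 149 203 237 233 228 240 251 242 195 136 109 120 176 234 242]
309 [ 80  99 109 108 113 134 162 181 198 210 215 208 184 148 124 109 110 139 211 243]
```

```bash
python3 -m pendant '[[0,0,0,0,0,0.001,0.01],[0,0,0,0.0001,0.004,0,0.01],[0,0,0,0.0001,0.004,0,0.01],[0,0,0,0.0001,0.004,0,0.01],[0,0,0,0,0,0,0.01]]'; python3 -m pendant '[[0,0,0,0.0001,0.003,0,0.01],[0,0,0,0.0001,0.003,0,0.01],[0,0,0,0,0,0,0.01]]'
```

```text
t: 8.35
position: [0.5607, -0.3234, 0.178]
eef_rot: [[0.998, -0.027, -0.048], [0.048, -0.001, 0.999], [-0.027, -1.0, 0.001]]
ft_force: [-0.3, 0.4, -2.2]
finger_gap: 0.248
t: 8.6
position: [0.5608, -0.3235, 0.1721]
eef_rot: [[0.998, -0.027, -0.048], [0.048, -0.001, 0.999], [-0.027, -1.0, 0.0]]
ft_force: [0.1, -0.0, -2.1]
finger_gap: 0.248
```

```bash
python3 -m pendant '[[0,0,0,0.0001,0.003,0,0.01],[0,0,0,0.0001,0.003,0,0.01],[0,0,0,0,0,0,0.01]]'; python3 -m pendant '[[0,0,0,0.0001,0.002,0,0.01],[0,0,0,0,0.002,0,0.01],[0,0,0,0,0,0,0.01]]'; python3 -m pendant '[[0,0,0,0.0001,0.002,0,0.01],[0,0,0,0,0,0,0.01]]'
```

```text
t: 8.85
position: [0.5609, -0.3235, 0.166]
eef_rot: [[0.998, -0.027, -0.048], [0.048, -0.001, 0.999], [-0.027, -1.0, 0.0]]
ft_force: [-0.4, 0.4, -2.3]
finger_gap: 0.252
t: 9.1
position: [0.561, -0.3236, 0.1623]
eef_rot: [[0.999, -0.026, -0.048], [0.048, -0.001, 0.999], [-0.026, -1.0, 0.0]]
ft_force: [-0.8, 0.7, -3.1]
finger_gap: 0.25
t: 9.27
position: [0.561, -0.3236, 0.1604]
eef_rot: [[0.999, -0.026, -0.048], [0.048, -0.001, 0.999], [-0.026, -1.0, 0.0]]
ft_force: [-0.3, 0.8, -2.5]
finger_gap: 0.25
```

```bash
for k in 1 2 3 4 5; do :; done; python3 -m pendant '[[0,0,0,0,0.0015,0,0.01],[0,0,0,0,0,0,0.01]]'; python3 -m pendant '[[0,0,0,0.0001,0.0015,0,0.01],[0,0,0,0,0,0,0.01]]'; python3 -m pendant '[[0,0,0,0,0.0015,0,0.01],[0,0,0,0,0,0,0.01]]';python3 -m pendant '[[0,0,0,0.0001,0.0015,0,0.01],[0,0,0,0,0,0,0.01]]'
```

```text
t: 9.43
position: [0.561, -0.3236, 0.1591]
eef_rot: [[0.999, -0.026, -0.048], [0.048, -0.001, 0.999], [-0.026, -1.0, 0.0]]
ft_force: [-0.8, 1.2, -2.0]
finger_gap: 0.247
t: 9.6
position: [0.5611, -0.3235, 0.1576]
eef_rot: [[0.999, -0.026, -0.048], [0.048, -0.001, 0.999], [-0.026, -1.0, 0.0]]
ft_force: [-1.3, 1.3, -1.6]
finger_gap: 0.249
t: 9.77
position: [0.561, -0.3235, 0.156]
eef_rot: [[0.999, -0.026, -0.048], [0.048, -0.001, 0.999], [-0.026, -1.0, 0.0]]
ft_force: [-2.3, 2.5, -2.7]
finger_gap: 0.25
t: 9.93
position: [0.561, -0.3234, 0.1543]
eef_rot: [[0.998, -0.027, -0.048], [0.048, -0.001, 0.999], [-0.027, -1.0, 0.0]]
ft_force: [-0.5, 2.3, -3.4]
finger_gap: 0.247
```

```bash
python3 -m pendant '[[0,0,0,0,0.0015,0,0.01],[0,0,0,0,0,0,0.01]]' | grep -E "pos|force"; python3 -m pendant '[[0,0,0,0.0001,0.0015,0,0.01],[0,0,0,0,0,0,0.01]]'| grep -E "pos|force"; python3 -m pendant '[[0,0,0,0,0.0015,0,0.01],[0,0,0,0,0,0,0.01]]'| grep -E "pos|force"
```

```text
position: [0.561, -0.3235, 0.1528]
ft_force: [-0.6, 3.3, -2.5]
position: [0.561, -0.3235, 0.1514]
ft_force: [-1.0, 3.6, -4.5]
position: [0.561, -0.3235, 0.1499]
ft_force: [-1.4, 3.1, -4.6]
```

```bash
python3 -m pendant '[[0,0,0,0,0,0,0.01]]' | grep -E "pos|force"; python3 -m pendant '[[0,0,0,0,0,0,0.01]]' | grep -E "pos|force"; python3 -m pendant '[[0,0,0,0,0.001,0,0.01],[0,0,0,0,0,0,0.01]]'| grep -E "pos|force"; python3 -m pendant '[[0,0,0,0,0.001,0,0.01],[0,0,0,0,0,0,0.01]]'| grep -E "pos|force"
python3 - <<'E'
from h import *
a=optics.grab_frame('scene'); cv2.imwrite('s5raw.png',a[:,:,::-1])
save(cv2.resize(a[270:345,270:370],(800,600),interpolation=cv2.INTER_CUBIC),'s5.png')
E
```

```text
position: [0.561, -0.3235, 0.1499]
ft_force: [-1.3, 4.2, -5.5]
position: [0.561, -0.3235, 0.1499]
ft_force: [-0.1, 5.2, -5.6]
position: [0.5611, -0.3236, 0.1492]
ft_force: [-1.9, 4.7, -3.1]
position: [0.5611, -0.3236, 0.1482]
ft_force: [-1.4, 3.9, -2.4]
```

View pics/s5.png

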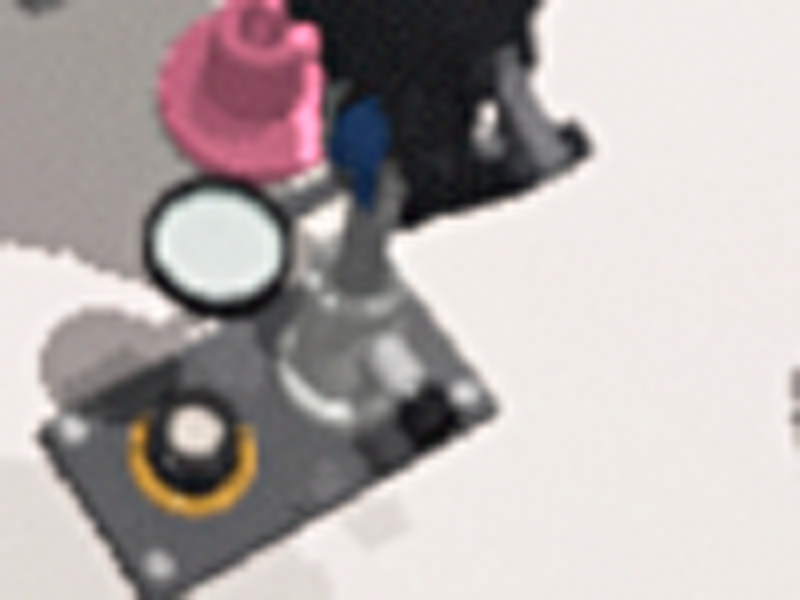

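The post is in the bore and the black knob has shifted outward by about 1 mm, so the plunger is pushed back. I'll continue in 1 mm steps, stopping if the force rises.

```bash
cat > chk.sh <<'E'
awk -F'[][,]' '/^position/{z=$4} /^ft_force/{print "z",z,"F",$2,$3,$4; f=$4} END{exit (f>2.0)}'
E
python3 -m pendant '[[0,0,0,0,0.001,0,0.01],[0,0,0,0,0,0,0.01]]'|sh chk.sh && python3 -m pendant '[[0,0,0,0,0.001,0,0.01],[0,0,0,0,0,0,0.01]]'|sh chk.sh && python3 -m pendant '[[0,0,0,0.0001,0.001,0,0.01],[0,0,0,0,0,0,0.01]]'|sh chk.sh && python3 -m pendant '[[0,0,0,0,0.001,0,0.01],[0,0,0,0,0,0,0.01]]'|sh chk.sh && python3 -m pendant '[[0,0,0,0,0.001,0,0.01],[0,0,0,0,0,0,0.01]]'|sh chk.sh && python3 -m pendant '[[0,0,0,0,0.001,0,0.01],[0,0,0,0,0,0,0.01]]'|sh chk.sh
```

```text
z  0.1471 F -1.7  2.8  -3.7
z  0.1461 F -1.5  3.3  -3.1
z  0.145 F -1.6  2.5  -3.2
z  0.144 F -1.8  4.4  -3.8
z  0.1431 F -1.8  3.6  -3.9
z  0.142 F -1.5  2.9  -3.6
```

```bash

python3 -m pendant '[[0,0,0,0,0.001,0,0.01],[0,0,0,0,0,0,0.01]]'|sh chk.sh && python3 -m pendant '[[0,0,0,0,0.001,0,0.01],[0,0,0,0,0,0,0.01]]'|sh chk.sh && python3 -m pendant '[[0,0,0,0.0001,0.001,0,0.01],[0,0,0,0,0,0,0.01]]'|sh chk.sh && python3 -m pendant '[[0,0,0,0,0.001,0,0.01],[0,0,0,0,0,0,0.01]]'|sh chk.sh && python3 -m pendant '[[0,0,0,0,0.001,0,0.01],[0,0,0,0,0,0,0.01]]'|sh chk.sh && python3 -m pendant '[[0,0,0,0,0.001,0,0.01],[0,0,0,0,0,0,0.01]]'|sh chk.sh && python3 -m pendant '[[0,0,0,0,0.001,0,0.01],[0,0,0,0,0,0,0.01]]'|sh chk.sh && python3 -m pendant '[[0,0,0,0.0001,0.001,0,0.01],[0,0,0,0,0,0,0.01]]'|sh chk.sh
```

```text
z  0.1411 F -1.3  2.9  -3.3
z  0.1401 F -1.2  3.8  -3.3
z  0.139 F -1.6  3.2  -4.0
z  0.138 F -1.2  3.2  -4.0
z  0.137 F -1.6  3.9  -2.9
z  0.136 F -1.8  3.1  -3.3
z  0.135 F -2.0  3.2  -3.1
z  0.134 F -1.5  4.0  -3.1
```

```bash
sed -i 's/(f>2.0)/(f>0.5||f<-7)/' chk.sh
python3 -m pendant '[[0,0,0,0,0.001,0,0.01],[0,0,0,0,0,0,0.01]]'|sh chk.sh && python3 -m pendant '[[0,0,0,0,0.001,0,0.01],[0,0,0,0,0,0,0.01]]'|sh chk.sh && python3 -m pendant '[[0,0,0,0.0001,0.001,0,0.01],[0,0,0,0,0,0,0.01]]'|sh chk.sh && python3 -m pendant '[[0,0,0,0,0.001,0,0.01],[0,0,0,0,0,0,0.01]]'|sh chk.sh && python3 -m pendant '[[0,0,0,0,0.001,0,0.01],[0,0,0,0,0,0,0.01]]'|sh chk.sh && python3 -m pendant '[[0,0,0,0,0.001,0,0.01],[0,0,0,0,0,0,0.01]]'|sh chk.sh && python3 -m pendant '[[0,0,0,0,0.001,0,0.01],[0,0,0,0,0,0,0.01]]'|sh chk.sh && python3 -m pendant '[[0,0,0,0.0001,0.001,0,0.01],[0,0,0,0,0,0,0.01]]'|sh chk.sh
```

```text
z  0.133 F -2.7  3.3  -2.9
z  0.1321 F -1.6  3.2  -3.7
z  0.131 F -2.3  3.4  -3.5
z  0.13 F -2.6  4.1  -1.8
z  0.1291 F -2.4  2.9  -3.2
z  0.1282 F -3.6  3.4  0.3
z  0.1276 F -5.3  4.1  5.6
```

The force rose by 3.5 N and then 8.8 N over two steps, at a depth of about 53 mm. That matches the stop's sprung pad. Releasing and retreating.

```bash
python3 -m pendant '[[0,0,0,0,0,0,0.01],[0,0,0,0,0,0,0.01]]'|sh chk.sh; python3 -m pendant '[[0,0,0,0,0,0,0.04],[0,0,0,0,0,0,0.06],[0,0,0,0,0,0,0.0854],[0,0,0,0,0,0,0.0854],[0,0,0,0,0,0,0.0854],[0,0,0,0,0,0,0.0854]]'; python3 -m pendant '[[0,0,0,0,-0.01,0,0.0854],[0,0,0,0,-0.02,0,0.0854],[0,0,0,0,-0.03,0,0.0854],[0,0,0,0,-0.03,0,0.0854],[0,0,0,0,-0.03,0,0.0854],[0,0,0,0,0,0,0.0854],[0,0,0,0,0,0,0.0854]]'
python3 - <<'E'
from h import *
np.set_printoptions(precision=4,suppress=True,linewidth=200)
i=optics.camera_info('wrist'); w=optics.grab_frame('wrist'); a=optics.grab_frame('scene'); cv2.imwrite('s6raw.png',a[:,:,::-1]); cv2.imwrite('w6raw.png',w[:,:,::-1])
g=np.array([.5582,-.3245,0]); n=np.array([.5582-.058,-.3245-.0027,0])
# foot at 22mm -> block .124, lens .119
print('pred block top, lens, specimen: wrist',proj(i,[g+[0,0,.136],n+[0,0,.119],n+[0,0,.03]]),'scene',proj('scene',[g+[0,0,.136],n+[0,0,.119],n+[0,0,.03]]))
save(np.hstack([cv2.resize(w[:,100:400],(400,512)),cv2.resize(a[265:345,275:337],(397,512),interpolation=cv2.INTER_CUBIC)]),'p6.png')
E
```

```text
z  0.1275 F -3.7  4.0  4.5
t: 15.15
position: [0.5611, -0.3238, 0.1272]
eef_rot: [[0.999, -0.026, -0.048], [0.048, -0.001, 0.999], [-0.026, -1.0, -0.0]]
ft_force: [-0.1, -0.3, -0.6]
finger_gap: 1.005
t: 15.73
position: [0.5651, -0.3241, 0.2499]
eef_rot: [[0.999, -0.023, -0.048], [0.048, -0.004, 0.999], [-0.023, -1.0, -0.002]]
ft_force: [-1.0, 0.2, -0.7]
finger_gap: 1.001
pred block top, lens, specimen: wrist [[250.4234 190.506 ]
 [250.5512 114.5169]
 [250.608  113.34  ]] scene [[316.6223 291.0832]
 [295.8134 305.7116]
 [293.8681 323.646 ]]
```

View pics/p6.png

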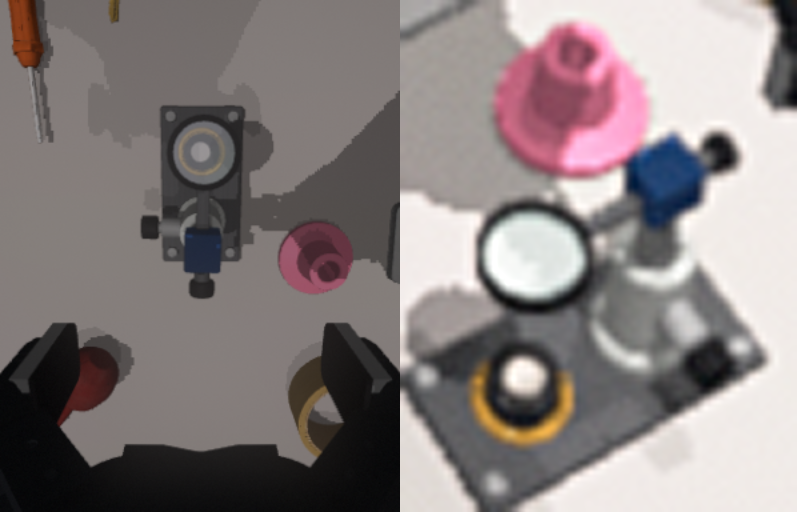

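Both views show the post upright in the holder with the lens over the specimen. In the scene view, the lens is at (535,255) and the block at (664,175). I'll measure whether it sprang back at release.

```bash
python3 - <<'E'
from h import *
for n,y0,y1 in (('s4raw',280,306),('s5raw',288,314),('s6raw',293,318)):
    a=cv2.cvtColor(cv2.imread(n+'.png'),cv2.COLOR_BGR2GRAY); x0=286; u=cv2.resize(a[y0:y1,x0:x0+24],None,fx=8,fy=8,interpolation=cv2.INTER_CUBIC)
    for th in (100,120,150):
        cs,h=cv2.findContours((u>th).astype(np.uint8),cv2.RETR_CCOMP,cv2.CHAIN_APPROX_NONE)
        for c,hh in zip(cs,h[0]):
            if 150<len(c)<420:
                (cx,cy),ax,an=cv2.fitEllipse(c)
                if .75<min(ax)/max(ax)<1 and 80<min(ax)<140: print(n,th,'%.2f %.2f'%((cx+.5)/8-.5+x0,(cy+.5)/8-.5+y0),np.round(np.array(ax)/8,1))
for P in ((.5,-.3272,.11),(.5,-.3272,.12),(.5,-.3272,.14)): print(proj('scene',[P]))
E
```

```text
s4raw 100 298.11 291.25 [13.9 17.1]
s4raw 120 298.11 291.27 [13.5 16.8]
s4raw 150 298.11 291.30 [12.9 16.4]
s5raw 100 296.78 300.19 [13.7 16.4]
s5raw 120 296.78 300.20 [13.3 16.1]
s5raw 150 296.78 300.21 [12.7 15.6]
s6raw 100 295.34 304.48 [13.7 16.3]
s6raw 120 295.33 304.48 [13.4 15.9]
s6raw 150 295.31 304.49 [12.9 15.5]
[[295.53222973 307.67103166]]
[[295.76374694 305.53122127]]
[[296.23759626 301.15120058]]
```

The image shift of 4.3 rows suggests the post rose about 1–2 mm at release. I'll press gently on top of the block with closed fingers to confirm that it is home.

```bash
sed -i 's/(f>0.5||f<-7)/(f>5.5||f<-5)/' chk.sh
python3 -m pendant '[[0,0,-1.5,-0.0035,0,0,0],[0,0,0,-0.0035,0,0,0],[0,0,0,0,0,0,0],[0,0,0,0,0,0,0],[0,0,0,0,0.02,0,0],[0,0,0,0,0.02,0,0],[0,0,0,0,0.02,0,0],[0,0,0,0,0.015,0,0],[0,0,0,0,0.006,0,0],[0,0,0,0,0,0,0]]'
python3 -m pendant '[[0,0,0,0,0.001,0,0],[0,0,0,0,0,0,0]]'|sh chk.sh && python3 -m pendant '[[0,0,0,0,0.001,0,0],[0,0,0,0,0,0,0]]'|sh chk.sh && python3 -m pendant '[[0,0,0,0,0.001,0,0],[0,0,0,0,0,0,0]]'|sh chk.sh && python3 -m pendant '[[0,0,0,0,0.001,0,0],[0,0,0,0,0,0,0]]'|sh chk.sh && python3 -m pendant '[[0,0,0,0,0.001,0,0],[0,0,0,0,0,0,0]]'|sh chk.sh && python3 -m pendant '[[0,0,0,0,0.001,0,0],[0,0,0,0,0,0,0]]'|sh chk.sh
```

```text
t: 16.67
position: [0.5565, -0.3234, 0.1646]
eef_rot: [[0.999, -0.003, -0.048], [0.048, 0.002, 0.999], [-0.003, -1.0, 0.002]]
ft_force: [0.4, 1.0, 0.0]
finger_gap: 0.003
z  0.1661 F 0.2  -0.3  0.1
z  0.165 F -0.0  1.0  0.8
z  0.1635 F 0.0  0.6  0.2
z  0.1622 F -0.3  0.3  -0.1
z  0.1611 F 0.3  -0.7  1.4
z  0.1601 F -0.7  0.0  0.5
```

```bash

python3 -m pendant '[[0,0,0,0,0.001,0,0],[0,0,0,0,0,0,0]]'|sh chk.sh && python3 -m pendant '[[0,0,0,0,0.001,0,0],[0,0,0,0,0,0,0]]'|sh chk.sh && python3 -m pendant '[[0,0,0,0,0.001,0,0],[0,0,0,0,0,0,0]]'|sh chk.sh && python3 -m pendant '[[0,0,0,0,0.001,0,0],[0,0,0,0,0,0,0]]'|sh chk.sh && python3 -m pendant '[[0,0,0,0,0.001,0,0],[0,0,0,0,0,0,0]]'|sh chk.sh && python3 -m pendant '[[0,0,0,0,0.001,0,0],[0,0,0,0,0,0,0]]'|sh chk.sh
```

```text
z  0.1591 F 0.3  -1.4  -0.4
z  0.1581 F -0.6  0.2  0.4
z  0.1574 F 0.4  0.3  2.3
z  0.1567 F 0.4  2.0  6.4
```

```bash
sed -i 's/f>5.5/f>9/' chk.sh
python3 -m pendant '[[0,0,0,0,0.0005,0,0],[0,0,0,0,0,0,0]]'|sh chk.sh && python3 -m pendant '[[0,0,0,0,0.0005,0,0],[0,0,0,0,0,0,0]]'|sh chk.sh && python3 -m pendant '[[0,0,0,0,0.0005,0,0],[0,0,0,0,0,0,0]]'|sh chk.sh && python3 -m pendant '[[0,0,0,0,0.0005,0,0],[0,0,0,0,0,0,0]]'|sh chk.sh
```

```text
z  0.1565 F -0.1  0.8  10.7
```

The force climbs 2.3, 6.4, 10.7 N with no slide, so the post is seated on the pad. Retreating for a final check.

```bash
python3 -m pendant '[[0,0,0,0,-0.005,0,0],[0,0,0,0,-0.02,0,0],[0,0,0,0,-0.03,0,0],[0,0,0,0,-0.03,0,0],[0,0,0,0,-0.02,0,0],[0,0,0,0,0,0,0],[0,0,0,0,0,0,0],[0,0,0,0,0,0,0]]'
python3 - <<'E'
from h import *
np.set_printoptions(precision=4,suppress=True,linewidth=200)
s=env.read_state(); print(s['position'],s['qvel'])
w=optics.grab_frame('wrist'); a=optics.grab_frame('scene')
g=cv2.cvtColor(a,cv2.COLOR_RGB2GRAY)
y0,y1,x0=293,318,286; u=cv2.resize(g[y0:y1,x0:x0+24],None,fx=8,fy=8,interpolation=cv2.INTER_CUBIC)
cs,h=cv2.findContours((u>120).astype(np.uint8),cv2.RETR_CCOMP,cv2.CHAIN_APPROX_NONE)
for c in cs:
    if 150<len(c)<420: (cx,cy),ax,an=cv2.fitEllipse(c); print((cx+.5)/8-.5+x0,(cy+.5)/8-.5+y0,ax)
save(np.hstack([cv2.resize(w[:,100:400],(400,512)),cv2.resize(a[265:345,275:337],(397,512),interpolation=cv2.INTER_CUBIC)]),'p7.png')
E
```

```text
t: 19.17
position: [0.5567, -0.3236, 0.2602]
eef_rot: [[0.999, -0.001, -0.048], [0.048, 0.0, 0.999], [-0.001, -1.0, 0.0]]
ft_force: [-0.1, -0.0, -0.3]
finger_gap: -0.003
[ 0.5567 -0.3236  0.2602] [-0.0014  0.0173  0.0104 -0.0002 -0.0023  0.0012]
307.5124797821045 303.1797523498535 (40.90779495239258, 63.64225387573242)
295.3282537460327 304.50834369659424 (107.0013198852539, 127.20184326171875)
```

View pics/p7.png

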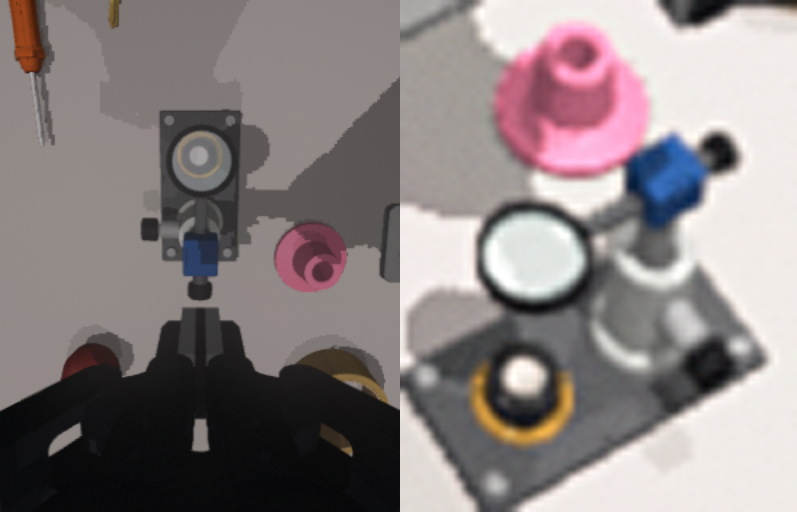

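The lens stands over the specimen, which is still in its nest. The post hasn't moved since the push (the lens shift is under 0.03 px), and the gripper is clear of everything. Handing in.

```bash
python3 -c "
from rig import job; print(job.sign_off())"
```

```text
the job is handed in; nothing more can be done
None
```

I drew the post from its black socket and lowered it into the holder past the plunger, onto the stop's pad about 53 mm down. I then let go and handed the job in, with the robot's clock at about 19 s of the 48.

**Seating:** On the way down the force rose by about 9 N over the last two millimetres, which matches the sprung pad.

**Disagreement after release:** The scene picture suggested the post had risen about 1–2 mm. I pressed the block top with closed fingers, and the force climbed to 10.7 N with almost no travel. The lens then sat at the same pixel as before, so I take the post as home and the apparent rise as mostly measuring error.

**Last checks:**
- The post stands upright with its lens over the specimen, and the specimen is still in its nest.
- The plunger knob looked pushed out by about 1 mm. That is only an estimate from the picture; I had no direct reading of the plunger.
- The gripper was clear of everything at hand-in.
- I kept away from the loupe, the reference block and the bottle, but did not measure them again at the end.

**Force reading:** While the post slid down past the plunger, the vertical force stayed about 1 N below its level in free air, where I expected some drag. I could not explain that offset.

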